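# Knock a reamed sleeve out of its jig and tip it into the sunken washer basket

## Task

Press the ejector rod fully down and leave it down, so that the freshly reamed brass sleeve drops into the cup below; then draw the cup out from under it, stand it upright on the open bench and let go. Take it again with a hold that lets you tip it right over: angle it steeply, its mouth low over the washer's raised collar, before the sleeve slides out into the sunken basket; do not touch the sleeve with the fingers. Stand the cup upright on the bench again, let go, and leave the oil bottle behind the washer, the loupe, tin and tweezers where they are.

Things in the scene. Friction and masses are not known exactly. Their poses are not given: they have to be found in the camera images.
- ejector (a joint): Downward travel of the stand's ejector rod in m: 0 fully up, 0.080 fully down (the black knob meets the guide). Starts at 0 to 0.010. Slides straight down, no spring, stays where it is left; takes 5 to 20 N while it drives the sleeve out.
- knob_top (a point): Centre of the top of the black round knob (36 mm across, 22 mm high) on the steel ejector rod (20 mm thick, vertical). 305 mm above the bench with the rod fully up, 225 mm fully down. Press it straight down. Mind the fixed green lever press, 330 mm high with its lever, about 0.2 m to the left of the stand. Its frame has the stand's axes.
- stand: Grey C-shaped knock-out stand, fixed. Origin on the bench under the vertical axis of rod, nest and cup; z up, x to its column (open side, cup handle: -x). Base 10 mm thick, x -45 to 105 mm, 110 mm wide. Nest block 56 (x) by 70 mm, 98 to 148 mm above the bench; guide arm up to 204 mm; column from x 54 mm, 211 mm high. Two stop pins 10 mm high behind the cup.
- sleeve: Brass sleeve, 26 mm diameter, 60 mm long, about 70 g, oily. Origin at the centre of its lower end as it sits in the nest, z along its axis. Two sprung balls hold it in the nest's bore until the rod, near the end of its travel, has pushed it right through.
- sleeve_mid (a point): Middle of the sleeve, 30 mm from either end.
- cup: Aluminium cup, 150 g. Origin: centre of its underside; z out of the mouth; handle to -x. 70 mm high, foot 52 mm, straight grip belt 63 mm across from 12 to 52 mm up, rim 73 mm across outside, mouth 67 mm. Oily inside and flared by 16 degrees: the sleeve slides out at about 80 degrees of tilt, surely at 90. Starts on the stand's base (10 mm high) with 18 mm of air over its rim.
- cup_handle (a point): Point on the middle line of the cup's handle, 95 mm from the cup's axis and 83 mm above its foot; its frame has the cup's axes. The handle is a straight bar 10 mm wide (cup's y) and 14 mm high that rises outward by 20 degrees, from 30 to 120 mm from the cup's axis.
- cup_mid (a point): Point on the cup's axis, 36 mm above its foot (the sleeve's middle lies here when it stands in the cup).
- cup_mouth (a point): Centre of the cup's mouth, on its axis 70 mm above its foot.
- washer: White ultrasonic washer, fixed, 176 mm (its x) by 206 mm (y), deck 75 mm above the bench. Origin on the bench under its centre, z up, control panel to -x. In the middle a steel well, 110 mm (x) by 130 mm (y) inside, with a raised collar all round (6 mm thick), top 91 mm above the bench; basket floor 20 mm above the bench.
- well_rim (a point): Centre of the well's opening, 88 mm above the bench; axes of the washer.
- well_floor (a point): Centre of the basket's floor in the well, 20 mm above the bench.
- oil_bottle: Bystander: dropper oil bottle behind the washer, 30 mm across, 95 mm high, standing; origin at the centre of its underside.
- loupe: Bystander: black eye loupe, 35 mm across, 34 mm high; origin at the centre of its underside.
- parts_tin: Bystander: round lidded tin, 50 mm across, 21 mm high; origin at the centre of its underside.
- tweezers: Bystander: steel tweezers lying flat, 124 mm along its y, 10 mm high; origin at the centre of its underside.

How it is judged:
On the way, in this order (a step that is already met when the one before it is completed fails the run):
1. the ejector is fully down (within 6 mm) and the sleeve has dropped into the cup (value of joint ejector above 0.074 m and distance between sleeve_mid and cup_mid below 0.02 m), for 0.2 s.
2. the cup, with the sleeve in it, stands upright on the bench clear of the stand, let go (angle between cup's own z axis and vertical below 0.1 rad and height (world z) of cup between -0.006 and 0.006 m and distance between sleeve_mid and cup_mid below 0.02 m and horizontal distance between cup and stand above 0.08 m and contact force between the fingers and cup below 0.05 N and linear speed of cup below 0.02 m/s), for 0.2 s.
3. the cup's mouth is over the well and low over the collar (its centre less than 60 mm above the collar's top), the cup tilted more than 45 degrees, the sleeve still in it (angle between cup's own z axis and vertical above 0.79 rad and distance between sleeve_mid and cup_mid below 0.03 m and x of cup_mouth in the frame of washer between -0.055 and 0.055 m and y of cup_mouth in the frame of washer between -0.065 and 0.065 m and height (world z) of cup_mouth below 0.15 m).
At the end, for the whole second after the job is handed in: The sleeve rests in the washer's well, its middle under 60 mm above the bench; the cup stands upright (within 6 degrees) and released on the bench, 80 mm or more from the stand's axis; the ejector is still down (within 6 mm); bystanders within 20 mm of where they stood (x of sleeve_mid in the frame of washer between -0.056 and 0.056 m and y of sleeve_mid in the frame of washer between -0.066 and 0.066 m and z of sleeve_mid in the frame of washer below 0.06 m and angle between cup's own z axis and vertical below 0.1 rad and height (world z) of cup between -0.006 and 0.006 m and value of joint ejector above 0.074 m and linear speed of each of sleeve, cup below 0.02 m/s and horizontal distance between cup and stand above 0.08 m and contact force between the fingers and cup below 0.05 N and distance of each of oil_bottle, loupe, parts_tin, tweezers from where it was at the start of the episode below 0.02 m); the robot touches nothing.
It fails at once if the fingers touch the sleeve (contact force between the fingers and sleeve above 0.5 N).
It fails at once if a bystander (oil bottle, loupe, tin or tweezers) is pushed by more than 20 mm or tipped over (distance of any of oil_bottle, loupe, parts_tin, tweezers from where it was at the start of the episode above 0.02 m or angle between oil_bottle's own z axis and vertical above 0.7 rad).
It also fails if it takes over 72 s, if anything falls off the work surface, if the arm or the gripper's body presses on something with over 40 N, if the wrist force passes 120 N, or if a joint passes its speed limit or range.

## Robot

A 6-joint arm with a two-finger parallel gripper is mounted at the origin on a cart in front of the work surface, level with it; the furniture and walls round the work are solid. World frame = base frame: x ahead of the robot, y to its left, z up, the work surface at z = 0. Lengths are in m, angles in rad, forces in N, time in s.
With the tool pointing down it reaches from about 0.3 to 0.75 m from the base axis. Payload 8.5 kg.
Tool frame: the origin (TCP) lies on the centre line of the jaws, within the pads' length; the fingertips stand 14 mm ahead of it and the grasp point (between the pads) lies 5 mm behind it; z points along the fingers, y is the direction in which the jaws open and shut (so a half turn about z gives the same grasp; the last joint's range is limited). The gripper opens to 85 mm and grips with 20 to 120 N. Pads are 22 mm wide; open, the fingers measure 114 mm over their backs; the gripper's body (76 mm by 85 mm) begins 54 mm behind the grasp point. The pads swing forward as they close: fully open they stand 13 mm farther back than shut.
Start: joints at [0.972, 0.381, 1.297, -0, 1.464, -0.215], TCP at [0.206, 0.51, 0.245] pointing down, gripper open.
Joint ranges: [-3.11, 3.11], [-0.89, 2.33], [0.22, 2.48], [-1.42, 4.56], [0.17, 2.85], [-2.88, 2.88]. Speed limits (rad/s): [2.39, 2.39, 3.14, 3.14, 3.14, 3.14].

## Interface

Orientations are given as a rotation vector (axis times angle).
In Python, from rig import manip gives the robot as it stands. The module is installed in compiled form; this text tells all that it offers.
- The arm moves only by the shell command python3 -m crank 'ROWS'. ROWS is JSON, a list of rows, each a list of 3 entries, a list of its own where there are three numbers: the opening, from -1 (shut) to 1 (fully open), then the shift along the tool's x, y, z in mm, then the turn about the tool's z in rad. In form: [[claw, [dx, dy, dz], spin], ...]. A call has exactly 8 rows; each row is the pose to reach, as a shift and turn from the pose commanded when the call began, along the tool's axes at that moment; what a row does not reach only later rows make up. A row lasts 1/8 s, in which the tool goes at most 62.5 mm and 10.7 degrees, less where a joint would pass 70% of its speed; a pose out of reach is approached as far as the arm can. A call with a gripper value outside its range is refused whole. The fingers move at their own pace and stop on an object; the grip force is fixed at half the most. Time passes only in rows, so rows that repeat a pose let the fingers close, or fill a call up. It gives the time, the measured TCP pose, the force and the opening at its end, in the units of the state.
- manip.get_state(): the state, without advancing time (a new reading comes with each control period).
- manip.get_image(name): name is "scene" or "top"; returns a dict with "color" (400x640x3 uint8, red, green, blue), "vfov" (degrees; the focal length in pixels is half the picture's height over the tangent of half this angle, whatever the lens; pixels are square), "cx", "cy" (the principal point, pixels), "D" ([k1, k2, p1, p2, k3] as OpenCV has them; the pictures are not rectified), "pose" (4x4, takes a point from camera to world coordinates). Camera axes: x right, y down, z forward; pixel columns grow to the right and rows downward; lengths in m; the calibration is good to about 2 mm. A picture is of the moment at which its call begins. There is no depth.
- manip.sign_off(): hands the job in, once; it reports no verdict.
The state is a dict: "clock": time; "joints": joint angles; "dq": joint speeds; "effort": joint torques, N m; "eef_pos": TCP position; "tcp_rot": TCP orientation; "wrist_force": force on the tool from outside, world axes, zero at the start; "ft_torque": the same for the moment, N m; "finger_gap": finger opening in m.
Only numpy, scipy, OpenCV 4.12 (cv2) and the standard library are available. Lean on these libraries where they do the work, as an engineer would, in place of code of your own. Each camera call takes 0.05 s, during which the arm holds its last target. There are 200 camera calls.

## Working session

There is one attempt and no reset: what is moved stays moved. The work goes in short steps, Python scripts to look and compute and a shell command to move; the robot and the scene stay as the last step left them, time stands still between calls to the robot, and variables do not carry over. Pictures are saved under pics/ and viewed, about 8 in all and at most 12, crops included, and the job is handed in when it is done.

```bash
mkdir -p pics; cat > h.py <<'E'
import numpy as np, cv2
from rig import manip
from scipy.spatial.transform import Rotation as R
def cam(n):
    im=manip.get_image(n); h=im["color"].shape[0]
    f=h/2/np.tan(np.radians(im["vfov"])/2)
    im["K"]=np.array([[f,0,im["cx"]],[0,f,im["cy"]],[0,0,1.]]); im["D"]=np.array(im["D"],float); im["pose"]=np.array(im["pose"]); return im
def onplane(im,uv,z):
    uv=np.array(uv,float).reshape(-1,1,2)
    p=cv2.undistortPoints(uv,im["K"],im["D"])[:,0]
    d=np.c_[p,np.ones(len(p))]@im["pose"][:3,:3].T; o=im["pose"][:3,3]
    z=np.broadcast_to(z,len(d)); return o+d*((z-o[2])/d[:,2])[:,None]
def proj(im,P):
    T=np.linalg.inv(im["pose"]); return cv2.projectPoints(np.array(P,float).reshape(-1,1,3),cv2.Rodrigues(T[:3,:3])[0],T[:3,3],im["K"],im["D"])[0][:,0]
def save(im,name): cv2.imwrite("pics/"+name,im["color"][:,:,::-1])
E
python3 - <<'E'
from h import *
for n in("scene","top"):
    im=cam(n); save(im,n+"0.png"); print(n,im["pose"].round(3).tolist(),im["K"][0,0],im["D"])
s=manip.get_state();print(s)
E
```

```text
scene [[0.596, -0.43, 0.678, -0.274], [-0.803, -0.308, 0.51, -0.633], [-0.01, -0.848, -0.529, 0.809], [0.0, 0.0, 0.0, 1.0]] 478.53270388215816 [-0.12607623  0.          0.          0.          0.        ]
top [[-0.059, -0.975, 0.214, 0.287], [-0.998, 0.058, -0.013, -0.016], [0.0, -0.214, -0.977, 1.313], [0.0, 0.0, 0.0, 1.0]] 454.34060421371055 [0.02129848 0.         0.         0.         0.        ]
{'clock': 0.1, 'joints': array([ 9.71686505e-01,  3.81132382e-01,  1.29815310e+00,  1.28738773e-05,
        1.46359815e+00, -2.15290869e-01]), 'dq': array([-0.00010044, -0.00199785, -0.00309909,  0.00018319,  0.0022923 ,
       -0.00033533]), 'effort': array([ 4.41265292e-03, -4.49218404e+01, -2.31654525e+01, -1.67803123e-04,
        3.70765760e-03, -9.95451103e-06]), 'eef_pos': array([0.20581187, 0.50978279, 0.24478224]), 'tcp_rot': array([-5.99109747e-01, -3.08340436e+00,  1.85378083e-03]), 'wrist_force': array([ 0.06807898, -0.53396888, -0.2749054 ]), 'ft_torque': array([ 0.01857386, -0.03740367,  0.01311271]), 'finger_gap': 0.08566181450798717}
```

View pics/scene0.png

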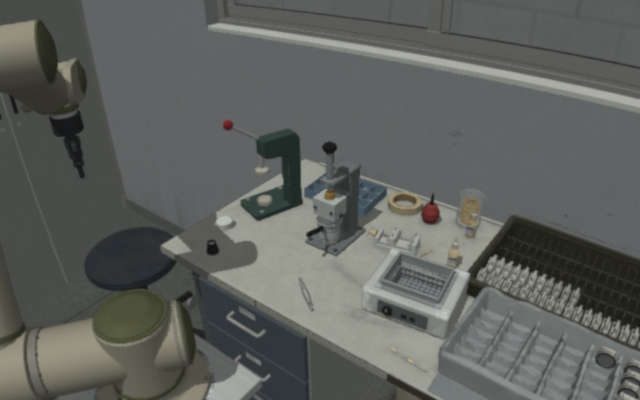

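View pics/top0.png

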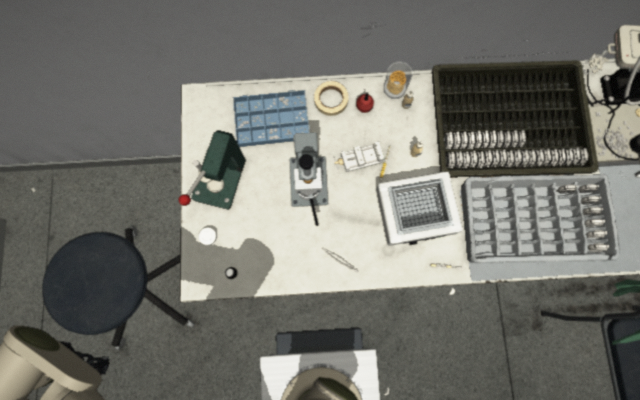

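Scene: stand at (335,200) with black knob (329,147), cup handle (315,232), washer (415,290), bottle (455,252). Top: knob (307,160), handle (315,213), washer (418,207), loupe (231,272), tin (207,235), tweezers (340,259).

```bash
python3 - <<'E'
from h import *
a=cam("top");b=cam("scene")
A=cv2.resize(a["color"][125:275,180:480],None,fx=2.6,fy=2.6,interpolation=cv2.INTER_CUBIC)
B=cv2.resize(b["color"][110:340,200:480],None,fx=2.6,fy=2.6,interpolation=cv2.INTER_CUBIC)
cv2.imwrite("pics/ta.png",A[:,:,::-1]);cv2.imwrite("pics/sb.png",B[:,:,::-1])
def mask(im,lo,hi,roi):
    g=im["color"].astype(int); m=((g>=lo)&(g<=hi)).all(2); z=np.zeros_like(m); x0,y0,x1,y1=roi; z[y0:y1,x0:x1]=m[y0:y1,x0:x1]; return z
# knob black
for n,im,roi in(("top",a,(290,140,325,178)),("scene",b,(315,135,345,158))):
    m=mask(im,0,40,roi).astype(np.uint8); k,l,s,c=cv2.connectedComponentsWithStats(m); i=1+s[1:,4].argmax(); print(n,s[i],c[i], onplane(im,c[i],0.295))
# washer white outline
m=mask(a,(185,185,185),(255,255,255),(370,165,468,250)).astype(np.uint8)
for r in((205,237),(231,272),(340,259),(415,147)): print(r,onplane(a,r,0.02).round(3))
print("loupe",onplane(a,(231,272),.034),"tin",onplane(a,(207,235),.021),"knob",onplane(a,(307,159),.305))
E
```

```text
top [299 154  14  15 152] [305.81578947 161.33552632] [[ 0.60586829 -0.00176646  0.295     ]]
scene [323 142  13  12 110] [329.14545455 147.48181818] [[ 0.60266203 -0.00620677  0.295     ]]
(205, 237) [[0.483 0.302 0.02 ]]
(231, 272) [[0.38  0.229 0.02 ]]
(340, 259) [[ 0.398 -0.079  0.02 ]]
(415, 147) [[ 0.717 -0.326  0.02 ]]
loupe [[0.37892217 0.22651065 0.034     ]] tin [[0.48874361 0.29562178 0.021     ]] knob [[ 0.60821358 -0.00494171  0.305     ]]
```

View pics/ta.png

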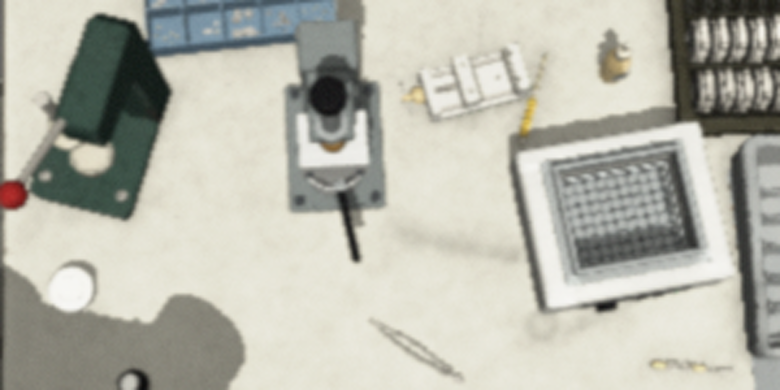

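View pics/sb.png

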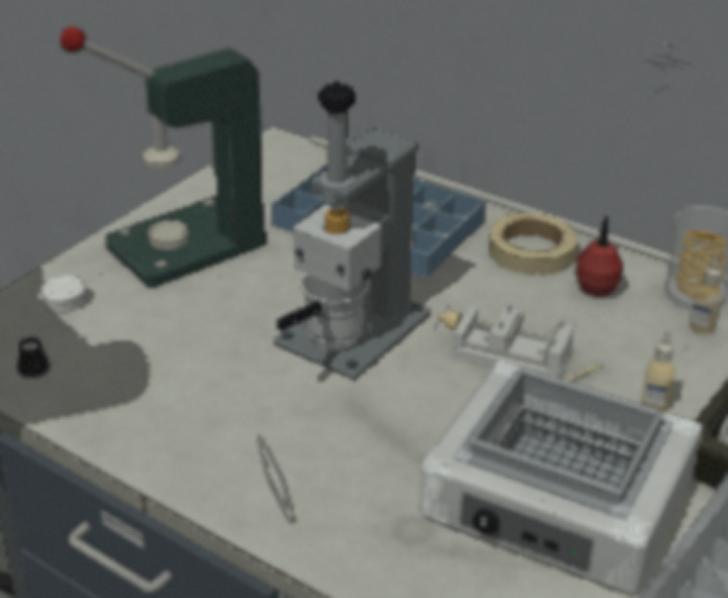

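```bash
cat > m.py <<'E'
from h import *
a=cam("top");b=cam("scene")
ta=lambda p:(np.array(p,float)+.5)/2.6-.5+[180,125]
sb=lambda p:(np.array(p,float)+.5)/2.6-.5+[200,110]
def tri(ua,ub):
    A=[];B=[]
    for im,u in((a,ua),(b,ub)):
        o=im["pose"][:3,3]; d=onplane(im,u,0)[0]-o; d/=np.linalg.norm(d); M=np.eye(3)-np.outer(d,d); A.append(M);B.append(M@o)
    x=np.linalg.lstsq(np.vstack(A),np.hstack(B),rcond=None)[0]; return x
print("knob",tri((305.8,161.3),(329.1,147.5)))
st=onplane(a,ta([(291,210),(385,207),(378,80),(288,88)]),.01); print("stand",st.round(4).tolist())
dk=onplane(a,ta([(517,137),(700,123),(733,275),(545,308)]),.075); print("deck",dk.round(4).tolist(),dk.mean(0))
co=onplane(a,ta([(548,160),(683,140),(705,260),(572,283)]),.091);print("collar",co.round(4).tolist(),co.mean(0))
sc=onplane(b,sb([(510,365),(668,405),(620,500),(472,445)]),.091);print("collar scene",sc.round(4).tolist(),sc.mean(0))
for h in(.1,.11):print("tip",onplane(a,ta((357,260)),h),onplane(b,sb((280,322)),h))
print("handle tip tri",tri(ta((357,260)),sb((280,322))))
print("stand scene front",onplane(b,sb([(276,341),(354,377),(430,312)]),.01).round(4).tolist())
print("tweezers",onplane(a,ta([(370,320),(462,378)]),.005).round(3).tolist())
s=manip.get_state();print(R.from_rotvec(s["tcp_rot"]).as_matrix().round(3))
E
python3 m.py
```

```text
knob [ 0.60731495 -0.00209025  0.29187615]
stand [[0.5629, 0.0508, 0.01], [0.5601, -0.0552, 0.01], [0.7101, -0.0565, 0.01], [0.7066, 0.0476, 0.01]]
deck [[0.6154, -0.201, 0.075], [0.6192, -0.4006, 0.075], [0.4515, -0.4152, 0.075], [0.4282, -0.2142, 0.075]] [ 0.52857763 -0.30774122  0.075     ]
collar [[0.5839, -0.2294, 0.091], [0.5973, -0.3753, 0.091], [0.4668, -0.383, 0.091], [0.4508, -0.2421, 0.091]] [ 0.52467273 -0.30741815  0.091     ]
collar scene [[0.5753, -0.2262, 0.091], [0.6063, -0.3722, 0.091], [0.4686, -0.3888, 0.091], [0.457, -0.2544, 0.091]] [ 0.52677179 -0.31040901  0.091     ]
tip [[ 0.48675505 -0.0198347   0.1       ]] [[ 0.49420294 -0.01617385  0.1       ]]
tip [[ 0.4851087  -0.01980095  0.11      ]] [[ 0.4833707  -0.02487614  0.11      ]]
handle tip tri [ 0.48662066 -0.02070125  0.10607953]
stand scene front [[0.5616, 0.0443, 0.01], [0.5596, -0.0592, 0.01], [0.7037, -0.0614, 0.01]]
tweezers [[0.434, -0.031, 0.005], [0.365, -0.127, 0.005]]
[[-0.927  0.374 -0.   ]
 [ 0.374  0.927 -0.   ]
 [ 0.    -0.    -1.   ]]
```

```bash
python3 -m crank '[[-1,[0,0,-60],-0.15],[-1,[-45,-36,-120],-0.3],[-1,[-90,-72,-155],-0.45],[-1,[-140,-112,-155],-0.53],[-1,[-190,-152,-155],-0.53],[-1,[-235,-190,-155],-0.53],[-1,[-277,-222,-155],-0.53],[-1,[-330,-241,-155],-0.53]]'
```

```text
clock: 1.3
eef_pos: [0.4187, 0.1642, 0.401]
tcp_rot: [-0.229, 3.132, 0.0]
wrist_force: [1.2, 1.7, 0.4]
finger_gap: -0.0003
```

```bash
cat > d.py <<'E'
# usage: d.py x y z [yaw_deg of tool y]  -> shift in tool axes (mm), spin
import sys; from h import *
s=manip.get_state(); M=R.from_rotvec(s["tcp_rot"]).as_matrix(); t=np.array(list(map(float,sys.argv[1:4])))
print("t",round(s["clock"],2),"pos",s["eef_pos"].round(4),"F",s["wrist_force"].round(1),"gap",round(s["finger_gap"],4),"q",s["joints"].round(2))
ya=np.degrees(np.arctan2(M[1,1],M[0,1])); print("tool y yaw",ya.round(2),"z",M[:,2].round(3))
print("d",((t-s["eef_pos"])@M*1000).round(1)); 
if len(sys.argv)>4: print("spin",np.radians(-(float(sys.argv[4])-ya)).round(3))
E
python3 d.py 0.606 -0.003 0.34 98.5
```

```text
t 1.3 pos [0.4187 0.1642 0.401 ] F [1.2 1.7 0.4] gap -0.0003 q [ 0.11  0.13  1.21  0.    1.8  -1.61]
tool y yaw 98.36 z [ 0.001  0.    -1.   ]
d [-160.9 -192.7   61.2]
spin -0.002
```

```bash
python3 -m crank '[[-1,[-32,-38,0],0],[-1,[-64,-77,0],0],[-1,[-97,-116,0],0],[-1,[-130,-155,0],0],[-1,[-158,-192,0],0],[-1,[-158,-192,20],0],[-1,[-158,-192,50],0],[-1,[-158,-192,60],0]]'; python3 d.py 0.606 -0.003 0.239 98.5; python3 - <<'E'
from h import *
b=cam("scene"); a=cam("top")
A=cv2.resize(a["color"][125:275,230:380],None,fx=2.6,fy=2.6,interpolation=cv2.INTER_CUBIC)
B=cv2.resize(b["color"][70:270,240:400],None,fx=2.6,fy=2.6,interpolation=cv2.INTER_CUBIC)
h=max(len(A),len(B)); P=[np.pad(x,((0,h-len(x)),(0,0),(0,0))) for x in(A,B)]
cv2.imwrite("pics/p1.png",np.hstack(P)[:,:,::-1])
E
```

```text
clock: 2.3
eef_pos: [0.6023, -0.0008, 0.3386]
tcp_rot: [0.229, -3.13, -0.001]
wrist_force: [-0.4, -0.4, 0.2]
finger_gap: 0.0
t 2.3 pos [ 0.6023 -0.0008  0.3386] F [-0.4 -0.4  0.2] gap 0.0 q [-0.2   0.44  0.94 -0.    1.77 -1.91]
tool y yaw 98.37 z [-0.003  0.001 -1.   ]
d [-3.6 -2.9 99.6]
spin -0.002
```

View pics/p1.png

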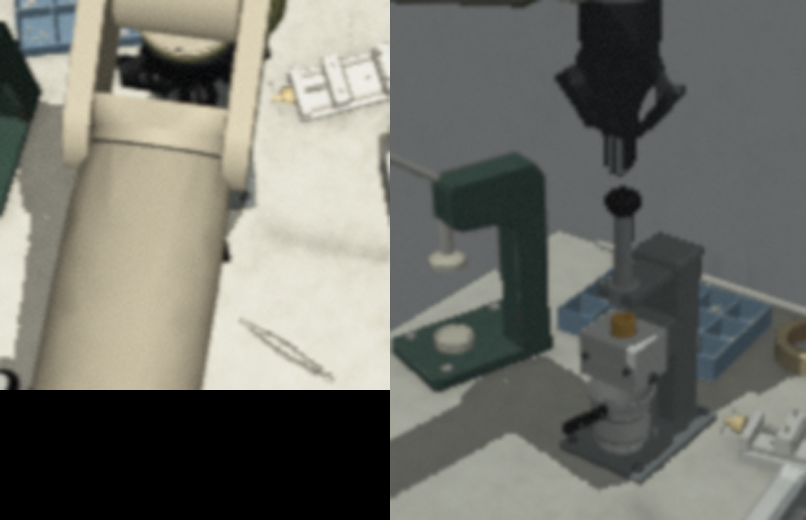

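Picture 5: shut fingertips (617,172) hover about 2 cm above the knob (622,197), nearly on axis. Now pressing.

```bash
python3 -m crank '[[-1,[-3,-2,10],0],[-1,[-3,-2,24],0],[-1,[-3,-2,38],0],[-1,[-3,-2,52],0],[-1,[-3,-2,66],0],[-1,[-3,-2,80],0],[-1,[-3,-2,92],0],[-1,[-3,-2,96],0]]'; python3 d.py 0.606 -0.003 0.239
```

```text
clock: 3.4
eef_pos: [0.6059, -0.0023, 0.2436]
tcp_rot: [0.229, -3.133, -0.0]
wrist_force: [0.7, -1.3, 3.6]
finger_gap: 0.0002
t 3.4 pos [ 0.6059 -0.0023  0.2436] F [ 0.7 -1.3  3.6] gap 0.0002 q [-0.2   0.48  1.14 -0.    1.53 -1.92]
tool y yaw 98.38 z [-0.  0. -1.]
d [ 0.  -0.7  4.6]
```

```bash
python3 -m crank '[[-1,[0,0,2],0],[-1,[0,0,4],0],[-1,[0,0,5],0],[-1,[0,0,6],0],[-1,[0,0,7],0],[-1,[0,0,7],0],[-1,[0,0,7],0],[-1,[0,0,7],0]]'; python3 d.py 0.606 -0.003 0.239
```

```text
clock: 4.4
eef_pos: [0.606, -0.0023, 0.2386]
tcp_rot: [-0.229, 3.132, -0.001]
wrist_force: [-2.1, -0.4, 8.6]
finger_gap: -0.0002
t 4.4 pos [ 0.606  -0.0023  0.2386] F [-2.1 -0.4  8.6] gap -0.0002 q [-0.2   0.48  1.15 -0.    1.51 -1.92]
tool y yaw 98.38 z [ 0.002 -0.    -1.   ]
d [ 0.1 -0.7 -0.4]
```

```bash
python3 -m crank '[[-1,[0,0,-20],0],[-1,[0,0,-60],0],[-1,[20,0,-80],0],[0.2,[60,0,-80],0],[0.2,[100,0,-80],0],[0.2,[100,0,-50],0],[0.2,[100,0,0],0],[0.2,[100,0,60],0]]'; python3 d.py 0.507 -0.018 0.09 98.5;  python3 - <<'E'
from h import *
b=cam("scene"); a=cam("top")
A=cv2.resize(a["color"][125:275,230:380],None,fx=2.6,fy=2.6,interpolation=cv2.INTER_CUBIC)
B=cv2.resize(b["color"][100:270,250:400],None,fx=2.6,fy=2.6,interpolation=cv2.INTER_CUBIC)
h=max(len(A),len(B)); P=[np.pad(x,((0,h-len(x)),(0,0),(0,0))) for x in(A,B)]
cv2.imwrite("pics/p2.png",np.hstack(P)[:,:,::-1])
E
```

```text
clock: 5.4
eef_pos: [0.5069, -0.0168, 0.1763]
tcp_rot: [-0.229, 3.132, -0.001]
wrist_force: [0.9, -0.4, -0.8]
finger_gap: 0.0515
t 5.4 pos [ 0.5069 -0.0168  0.1763] F [ 0.9 -0.4 -0.8] gap 0.0515 q [-0.27  0.37  1.53  0.    1.24 -1.98]
tool y yaw 98.37 z [ 0.002 -0.    -1.   ]
d [ 0.2 -1.2 86.3]
spin -0.002
```

View pics/p2.png

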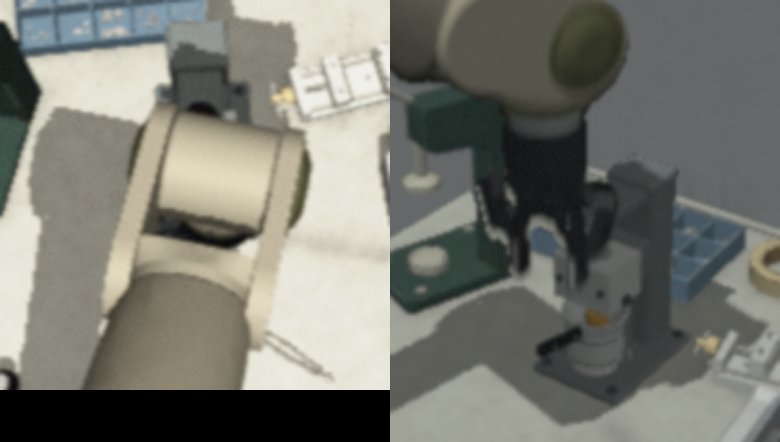

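Picture 6: rod is down; orange sleeve visible at the cup mouth (597,315); handle (560,342) lies below the open fingers.

```bash
python3 - <<'E'
from h import *
b=cam("scene"); g=cv2.cvtColor(b["color"],cv2.COLOR_RGB2HSV)
m=((g[:,:,0]>8)&(g[:,:,0]<24)&(g[:,:,1]>120)).astype(np.uint8); m[:205]=0;m[245:]=0;m[:,:310]=0;m[:,350:]=0
ys,xs=np.nonzero(m);print(len(xs),xs.min(),xs.max(),ys.min(),ys.max(),xs.mean(),ys.mean())
for z in(.03,.06,.07,.076,.08,.09,.098):print(z,proj(b,(.606,-.003,z)).round(1))
E
python3 -m crank '[[0.2,[0,-1,20],0],[0.2,[0,-1,45],0],[0.2,[0,-1,70],0],[0.2,[0,-1,86],0],[-1,[0,-1,86],0],[-1,[0,-1,86],0],[-1,[0,-1,86],0],[-1,[0,-1,86],0]]'; python3 d.py 0.507 -0.018 0.09 98.5
```

```text
27 326 332 220 224 328.74074074074076 222.37037037037038
0.03 [[328.9 233.3]]
0.06 [[328.9 224.4]]
0.07 [[328.9 221.4]]
0.076 [[328.9 219.6]]
0.08 [[328.9 218.4]]
0.09 [[328.9 215.3]]
0.098 [[328.9 212.8]]
clock: 6.55
eef_pos: [0.5077, -0.0179, 0.0927]
tcp_rot: [-0.229, 3.131, -0.001]
wrist_force: [-1.9, 0.7, 7.3]
finger_gap: 0.0088
t 6.55 pos [ 0.5077 -0.0179  0.0927] F [-1.9  0.7  7.3] gap 0.0088 q [-0.27  0.48  1.64  0.    1.02 -1.99]
tool y yaw 98.38 z [ 0.002 -0.    -1.   ]
d [ 0.7 -0.   2.7]
spin -0.002
```

```bash
python3 -m crank '[[-1,[0,0,-5],0],[-1,[10,0,-5],0],[-1,[30,0,-5],0],[-1,[50,0,-5],0],[-1,[72,0,-5],0],[-1,[95,0,-5],0],[-1,[115,0,-5],0],[-1,[115,0,-5],0]]'; python3 d.py 0.507 -0.018 0.09 98.5; python3 - <<'E'
from h import *
b=cam("scene")
B=cv2.resize(b["color"][120:320,230:450],None,fx=3,fy=3,interpolation=cv2.INTER_CUBIC)
cv2.imwrite("pics/p3.png",B[:,:,::-1])
E
```

```text
clock: 7.55
eef_pos: [0.3919, -0.0345, 0.0963]
tcp_rot: [0.228, -3.132, -0.001]
wrist_force: [0.5, 0.0, -2.8]
finger_gap: 0.0089
t 7.55 pos [ 0.3919 -0.0345  0.0963] F [ 0.5  0.  -2.8] gap 0.0089 q [-0.39  0.32  1.93 -0.    0.89 -2.11]
tool y yaw 98.33 z [-0.002  0.    -1.   ]
d [-116.3   -0.4    6.1]
spin -0.003
```

View pics/p3.png

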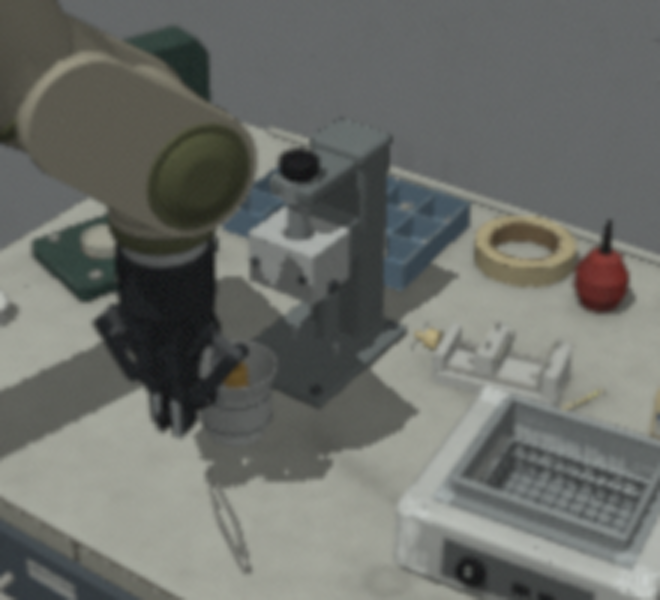

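Picture 7: cup hangs upright, clear of the stand, sleeve (236,375) in it; rod stays down; tweezers (228,530) clear. Lower, release.

```bash
python3 -m crank '[[-1,[0,0,6],0],[-1,[0,0,11],0],[-1,[0,0,14],0],[-1,[0,0,15],0],[-1,[0,0,15],0],[-0.4,[0,0,15],0],[-0.4,[0,0,15],0],[-0.4,[0,0,15],0]]'; python3 d.py 0.39 -0.0345 0.08
python3 -m crank '[[-0.4,[0,0,0],0],[-0.4,[0,0,0],0],[-0.4,[0,0,0],0],[-0.4,[0,0,0],0],[-0.4,[0,0,0],0],[-0.4,[0,0,0],0],[-0.4,[0,0,0],0],[-0.4,[0,0,0],0]]'; python3 - <<'E'
from h import *
b=cam("scene")
B=cv2.resize(b["color"][210:310,270:370],None,fx=5,fy=5,interpolation=cv2.INTER_CUBIC)
cv2.imwrite("pics/p4.png",B[:,:,::-1])
E
```

```text
clock: 8.6
eef_pos: [0.3936, -0.0346, 0.0812]
tcp_rot: [-0.229, 3.133, 0.0]
wrist_force: [-0.6, 0.4, -0.1]
finger_gap: 0.0257
t 8.6 pos [ 0.3936 -0.0346  0.0812] F [-0.6  0.4 -0.1] gap 0.0257 q [-0.39  0.35  1.95  0.    0.84 -2.11]
tool y yaw 98.38 z [ 0.  0. -1.]
d [3.5 0.6 1.2]
clock: 9.6
eef_pos: [0.3934, -0.0346, 0.0813]
tcp_rot: [0.229, -3.133, -0.0]
wrist_force: [-0.2, 0.2, -0.9]
finger_gap: 0.0258
```

View pics/p4.png

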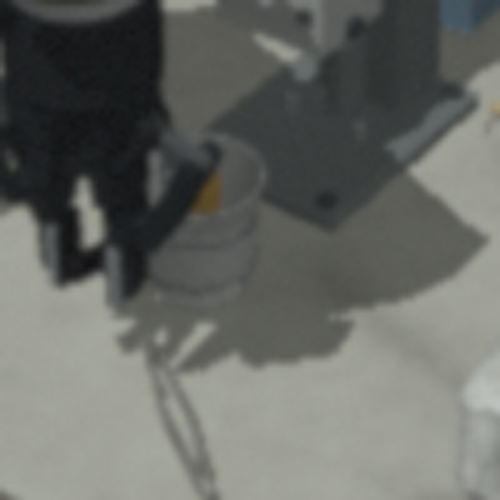

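Picture 8: cup stands upright on the bench, released, sleeve (207,195) inside. I'll regrasp the handle with the tool half-turned (to keep joint 6 in range), then pivot the cup within the pads against the washer's collar, since the tool itself can only yaw.

```bash
python3 -m crank '[[-0.2,[0,0,-45],0],[-0.2,[0,0,-60],0.15],[-0.2,[0,0,-60],0.33],[-0.2,[0,0,-60],0.51],[-0.2,[0,0,-60],0.69],[-0.2,[0,0,-60],0.87],[-0.2,[0,0,-60],1.05],[-0.2,[0,0,-60],1.23]]'
python3 -m crank '[[-0.2,[0,0,0],0.18],[-0.2,[0,0,0],0.36],[-0.2,[0,0,0],0.54],[-0.2,[0,0,0],0.72],[-0.2,[0,0,0],0.9],[-0.2,[0,0,0],1.08],[-0.2,[0,0,0],1.26],[-0.2,[0,0,0],1.44]]'
python3 d.py 0.3934 -0.0346 0.0813 -81.5
```

```text
clock: 10.65
eef_pos: [0.3933, -0.0346, 0.1413]
tcp_rot: [-1.628, -2.687, 0.0]
wrist_force: [0.3, -0.3, 0.2]
finger_gap: 0.0339
clock: 11.65
eef_pos: [0.3933, -0.0346, 0.1413]
tcp_rot: [-2.996, -0.946, 0.0]
wrist_force: [0.0, 0.1, 0.7]
finger_gap: 0.0344
t 11.65 pos [ 0.3933 -0.0346  0.1413] F [0.  0.1 0.7] gap 0.0344 q [-0.39  0.24  1.87 -0.    1.04  0.57]
tool y yaw -54.95 z [-0.  0. -1.]
d [ 0.1  0.1 60. ]
spin 0.463
```

```bash
python3 -m crank '[[-0.3,[0,0,0],0.18],[-0.3,[0,0,0],0.36],[-0.3,[0,0,20],0.463],[-0.3,[0,0,45],0.463],[-0.3,[0,0,60],0.463],[-1,[0,0,60],0.463],[-1,[0,0,60],0.463],[-1,[0,0,60],0.463]]'
python3 d.py 0.317 -0.3285 0.197 -84.7
```

```text
clock: 12.65
eef_pos: [0.3934, -0.0346, 0.0817]
tcp_rot: [3.132, 0.243, 0.001]
wrist_force: [-0.0, -0.8, -2.6]
finger_gap: 0.0088
t 12.65 pos [ 0.3934 -0.0346  0.0817] F [-0.  -0.8 -2.6] gap 0.0088 q [-0.39  0.35  1.95 -0.    0.84  1.03]
tool y yaw -81.12 z [ 0. -0. -1.]
d [-120.8  278.6 -115.2]
spin 0.062
```

```bash
python3 -m crank '[[-1,[0,0,-30],0],[-1,[0,0,-70],0],[-1,[-15,30,-110],0.03],[-1,[-40,80,-115],0.06],[-1,[-65,140,-115],0.06],[-1,[-90,200,-115],0.06],[-1,[-110,250,-115],0.06],[-1,[-121,279,-115],0.06]]'
python3 d.py 0.317 -0.3285 0.165 -84.7
```

```text
clock: 13.65
eef_pos: [0.3157, -0.3314, 0.1965]
tcp_rot: [3.137, 0.145, -0.0]
wrist_force: [0.2, -0.7, -2.9]
finger_gap: 0.0088
t 13.65 pos [ 0.3157 -0.3314  0.1965] F [ 0.2 -0.7 -2.9] gap 0.0088 q [-1.07  0.27  1.62 -0.    1.25  0.41]
tool y yaw -84.71 z [-0.    -0.001 -1.   ]
d [ 1.6 -2.8 31.5]
spin -0.0
```

```bash
python3 -m crank '[[-1,[3,-3,20],0],[-1,[12,-3,33],0],[-1,[20,-3,33],0],[-1,[26,-3,29],0],[-1,[32,-3,23],0],[-1,[37,-3,17],0],[-1,[43,-3,10],0],[-1,[43,-3,10],0]]'
python3 d.py 0.317 -0.3285 0.165 -84.7
```

```text
clock: 14.65
eef_pos: [0.3594, -0.3217, 0.1872]
tcp_rot: [3.137, 0.151, -0.002]
wrist_force: [-6.8, -1.2, 0.9]
finger_gap: 0.0087
t 14.65 pos [ 0.3594 -0.3217  0.1872] F [-6.8 -1.2  0.9] gap 0.0087 q [-0.98  0.32  1.58 -0.    1.25  0.5 ]
tool y yaw -84.49 z [-0.001 -0.001 -1.   ]
d [-42.8   2.7  22.2]
spin 0.004
```

```bash
python3 -m crank '[[-1,[7,0,-5],0],[-1,[15,0,-11],0],[-1,[22,0,-17],0],[-1,[30,0,-23],0],[-1,[38,0,-28],0],[-1,[46,0,-32],0],[-1,[54,0,-35],0],[-1,[54,0,-35],0]]'
python3 d.py 0.317 -0.3285 0.165 -84.7; python3 - <<'E'
from h import *
b=cam("scene")
B=cv2.resize(b["color"][160:340,300:500],None,fx=3,fy=3,interpolation=cv2.INTER_CUBIC)
cv2.imwrite("pics/p5.png",B[:,:,::-1])
E
```

```text
clock: 15.65
eef_pos: [0.4136, -0.3167, 0.2216]
tcp_rot: [3.138, 0.15, 0.0]
wrist_force: [-5.3, 1.6, 1.8]
finger_gap: 0.0084
t 15.65 pos [ 0.4136 -0.3167  0.2216] F [-5.3  1.6  1.8] gap 0.0084 q [-0.88  0.35  1.42 -0.    1.37  0.59]
tool y yaw -84.53 z [ 0. -0. -1.]
d [-97.3   2.5  56.6]
spin 0.003
```

View pics/p5.png

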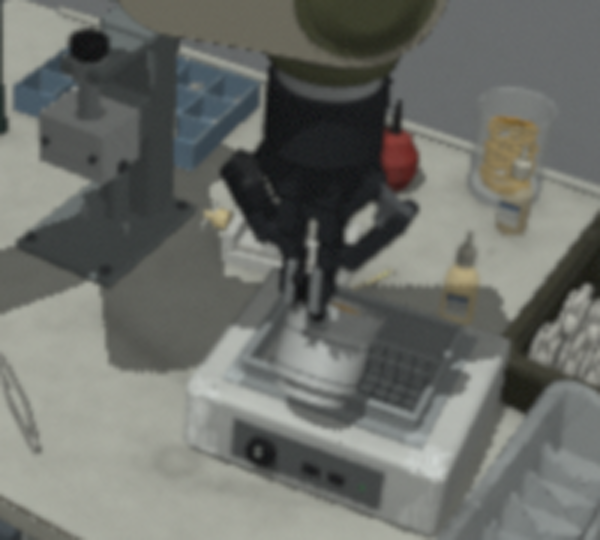

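Picture 9: the cup is tilted about 40°, its front face on the −x collar (310,400), mouth toward the well, sleeve (345,310) still in. The pivoting works; continue.

```bash
python3 -m crank '[[-1,[8,0,-4],0],[-1,[17,0,-7],0],[-1,[26,0,-9],0],[-1,[35,0,-10],0],[-1,[44,0,-11],0],[-1,[52,0,-11],0],[-1,[62,0,-10],0],[-1,[62,0,-10],0]]'
python3 d.py 0.317 -0.3285 0.165 -84.7; python3 - <<'E'
from h import *
b=cam("scene")
B=cv2.resize(b["color"][160:340,300:500],None,fx=3,fy=3,interpolation=cv2.INTER_CUBIC)
cv2.imwrite("pics/p6.png",B[:,:,::-1])
E
```

```text
clock: 16.7
eef_pos: [0.4764, -0.3108, 0.2324]
tcp_rot: [3.137, 0.15, 0.005]
wrist_force: [-1.7, 0.8, 7.3]
finger_gap: 0.0091
t 16.7 pos [ 0.4764 -0.3108  0.2324] F [-1.7  0.8  7.3] gap 0.0091 q [-0.79  0.42  1.27  0.    1.45  0.69]
tool y yaw -84.53 z [ 0.003 -0.001 -1.   ]
d [-160.6    2.3   66.9]
spin 0.003
```

View pics/p6.png

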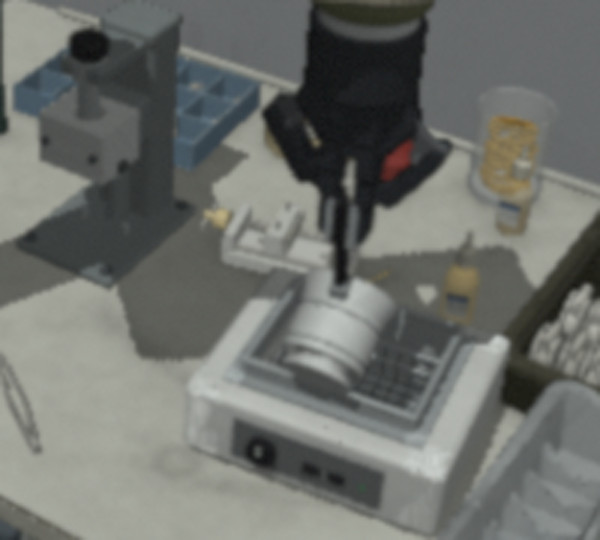

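Picture 10: cup at roughly 65° tilt, foot on the collar, mouth over the well. Continue to about 92°.

```bash
python3 -m crank '[[-1,[8,0,0],0],[-1,[17,0,2],0],[-1,[26,0,4],0],[-1,[36,0,7],0],[-1,[46,0,11],0],[-1,[56,0,15],0],[-1,[66,0,20],0],[-1,[66,0,20],0]]'
python3 d.py 0.317 -0.3285 0.165 -84.7; python3 - <<'E'
from h import *
b=cam("scene"); save(b,"raw7.png")
B=cv2.resize(b["color"][160:340,300:500],None,fx=3,fy=3,interpolation=cv2.INTER_CUBIC)
cv2.imwrite("pics/p7.png",B[:,:,::-1])
g=cv2.cvtColor(b["color"],cv2.COLOR_RGB2HSV)
m=((g[:,:,0]>8)&(g[:,:,0]<24)&(g[:,:,1]>120)).astype(np.uint8)
k,l,s,c=cv2.connectedComponentsWithStats(m)
for i in range(1,k):
    if s[i,4]>4: print(s[i],c[i].round(1))
print(proj(b,[(.527,-.309,.033),(.55,-.307,.1)]))
E
```

```text
clock: 17.75
eef_pos: [0.5432, -0.3046, 0.2125]
tcp_rot: [3.136, 0.15, 0.009]
wrist_force: [2.6, 1.0, 8.4]
finger_gap: 0.0088
t 17.75 pos [ 0.5432 -0.3046  0.2125] F [2.6 1.  8.4] gap 0.0088 q [-0.7   0.53  1.14  0.    1.46  0.77]
tool y yaw -84.51 z [ 0.006 -0.002 -1.   ]
d [-227.7    2.1   46.2]
spin 0.003
[467 200  10   2  13] [471.4 200.5]
[[414.68563644 292.18034396]
 [421.39895592 264.81855539]]
```

```bash
python3 -m crank '[[-1,[7,0,5],0],[-1,[14,0,10],0],[-1,[14,0,10],0],[-1,[14,0,10],0],[-1,[14,0,10],0],[-1,[14,0,0],0],[-1,[14,0,-30],0],[-1,[14,0,-60],0]]'
python3 d.py 0.317 -0.3285 0.165 -84.7; python3 - <<'E'
from h import *
b=cam("scene"); a=cam("top")
for im in(b,a):
  g=cv2.cvtColor(im["color"],cv2.COLOR_RGB2HSV)
  m=((g[:,:,0]>8)&(g[:,:,0]<26)&(g[:,:,1]>100)).astype(np.uint8)
  k,l,s,c=cv2.connectedComponentsWithStats(m)
  print([ (s[i].tolist(),c[i].round(1).tolist()) for i in range(1,k) if s[i,4]>4])
B=cv2.resize(b["color"][160:320,340:480],None,fx=3,fy=3,interpolation=cv2.INTER_CUBIC)
A=cv2.resize(a["color"][160:260,350:480],None,fx=3,fy=3,interpolation=cv2.INTER_CUBIC)
h=max(len(A),len(B)); P=[np.pad(x,((0,h-len(x)),(0,0),(0,0))) for x in(A,B)]
cv2.imwrite("pics/p8.png",np.hstack(P)[:,:,::-1])
E
```

```text
clock: 18.8
eef_pos: [0.5552, -0.303, 0.2717]
tcp_rot: [-3.137, -0.149, -0.001]
wrist_force: [-1.4, -0.2, -0.8]
finger_gap: 0.0087
t 18.8 pos [ 0.5552 -0.303   0.2717] F [-1.4 -0.2 -0.8] gap 0.0087 q [-0.69  0.52  0.99  0.    1.63  0.79]
tool y yaw -84.55 z [ 0.001  0.001 -1.   ]
d [-239.6    2.8  106.5]
spin 0.003
[([465, 199, 13, 4, 27], [470.8, 200.4]), ([417, 265, 12, 24, 225], [422.5, 276.3])]
[([388, 71, 18, 23, 282], [396.5, 81.1]), ([323, 86, 18, 6, 22], [332.0, 87.9]), ([575, 100, 4, 3, 6], [576.2, 100.7]), ([380, 163, 6, 14, 39], [382.5, 169.6])]
```

View pics/p8.png

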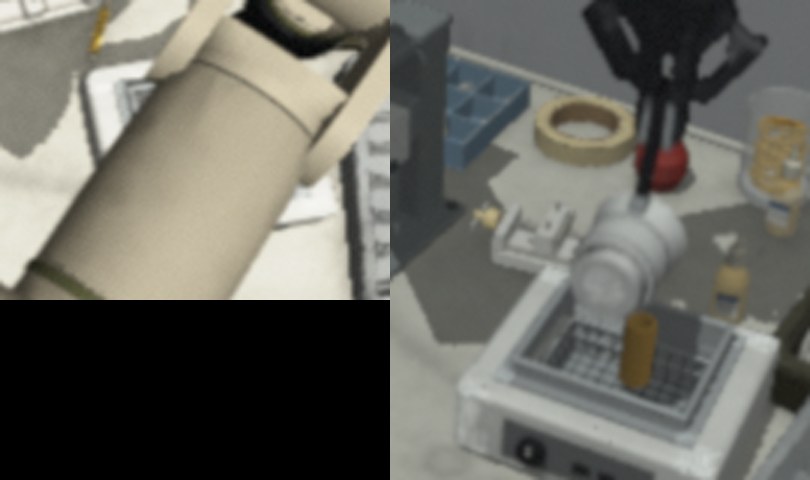

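Picture 11: the sleeve stands on the basket floor inside the well (637,350), mid-height about 50 mm; the cup is empty in the grip (~95° tilt). Next: turn 90°, and push the cup's underside on the washer's +y edge to right it, then set it down.

```bash
python3 -m crank '[[-1,[0,0,-30],0],[-1,[-5,-30,-30],-0.17],[-1,[-12,-65,-30],-0.35],[-1,[-20,-100,-30],-0.53],[-1,[-28,-135,-30],-0.71],[-1,[-36,-170,-30],-0.89],[-1,[-42,-200,-30],-1.07],[-1,[-46,-217,-30],-1.25]]'
python3 d.py 0.489 -0.091 0.162 5.3
```

```text
clock: 19.9
eef_pos: [0.4878, -0.0899, 0.3001]
tcp_rot: [-2.45, -1.964, -0.0]
wrist_force: [0.6, -0.1, -1.9]
finger_gap: 0.0089
t 19.9 pos [ 0.4878 -0.0899  0.3001] F [ 0.6 -0.1 -1.9] gap 0.0089 q [-0.42  0.25  1.33  0.    1.56 -0.2 ]
tool y yaw -12.55 z [-0.001  0.002 -1.   ]
d [ -1.    1.6 138.1]
spin -0.311
```

```bash
python3 -m crank '[[-1,[0,1,10],-0.16],[-1,[0,1,30],-0.31],[-1,[0,1,60],-0.31],[-1,[0,1,90],-0.31],[-1,[0,1,115],-0.31],[-1,[0,1,130],-0.31],[-1,[0,1,135],-0.31],[-1,[0,1,135],-0.31]]'
python3 d.py 0.489 -0.091 0.162 5.3; python3 - <<'E'
from h import *
b=cam("scene")
B=cv2.resize(b["color"][140:320,280:460],None,fx=3.3,fy=3.3,interpolation=cv2.INTER_CUBIC)
cv2.imwrite("pics/p9.png",B[:,:,::-1])
E
```

```text
clock: 20.9
eef_pos: [0.4891, -0.0917, 0.166]
tcp_rot: [-2.126, -2.312, -0.0]
wrist_force: [-0.0, -0.1, -0.6]
finger_gap: 0.0087
t 20.9 pos [ 0.4891 -0.0917  0.166 ] F [-0.  -0.1 -0.6] gap 0.0087 q [-0.42  0.37  1.57  0.    1.21 -0.51]
tool y yaw 4.81 z [-0.     0.001 -1.   ]
d [ 0.7 -0.1  4. ]
spin -0.009
```

```bash
python3 -m crank '[[-1,[-15,0,0],0],[-1,[-25,0,0],0],[-1,[-36,0,-7],0],[-1,[-48,0,-14],0],[-1,[-60,0,-20],0],[-1,[-72,0,-25],0],[-1,[-84,0,-29],0],[-1,[-84,0,-29],0]]'
python3 d.py 0.489 -0.091 0.162 5.3
```

```text
clock: 21.95
eef_pos: [0.4962, -0.1762, 0.196]
tcp_rot: [2.127, 2.311, 0.001]
wrist_force: [-1.3, 3.7, 2.0]
finger_gap: 0.009
t 21.95 pos [ 0.4962 -0.1762  0.196 ] F [-1.3  3.7  2. ] gap 0.009 q [-0.57  0.38  1.45  0.    1.31 -0.65]
tool y yaw 4.76 z [ 0.001  0.    -1.   ]
d [85.5 -0.1 34. ]
spin -0.009
```

```bash
python3 -m crank '[[-1,[-12,0,-2],0],[-1,[-26,0,-4],0],[-1,[-40,0,-4],0],[-1,[-54,0,-3],0],[-1,[-68,0,0],0],[-1,[-80,0,4],0],[-1,[-92,0,9],0],[-1,[-98,0,12],0]]'
python3 d.py 0.489 -0.091 0.162 5.3
```

```text
clock: 22.95
eef_pos: [0.5049, -0.2747, 0.1843]
tcp_rot: [2.125, 2.31, -0.001]
wrist_force: [-1.9, 1.8, 14.2]
finger_gap: 0.0089
t 22.95 pos [ 0.5049 -0.2747  0.1843] F [-1.9  1.8 14.2] gap 0.0089 q [-0.7   0.47  1.33 -0.    1.34 -0.79]
tool y yaw 4.79 z [ 0.002 -0.002 -1.   ]
d [184.5  -0.6  21.8]
spin -0.009
```

```bash
python3 -m crank '[[-1,[20,0,-10],0],[-1,[60,0,-10],0],[-1,[100,0,-10],0],[-1,[115,0,0],0],[-1,[115,0,20],0],[-1,[115,0,40],0],[-1,[115,0,55],0],[-1,[115,0,62],0]]'
python3 d.py 0.489 -0.091 0.0813 5.3
```

```text
clock: 23.95
eef_pos: [0.4945, -0.1587, 0.1203]
tcp_rot: [-2.126, -2.312, 0.001]
wrist_force: [-0.1, -0.5, -2.2]
finger_gap: 0.0088
t 23.95 pos [ 0.4945 -0.1587  0.1203] F [-0.1 -0.5 -2.2] gap 0.0088 q [-0.54  0.46  1.57 -0.    1.11 -0.62]
tool y yaw 4.81 z [-0.001  0.    -1.   ]
d [68.   0.2 39. ]
spin -0.008
```

```bash
python3 -m crank '[[-1,[0,0,7],0],[-1,[0,0,14],0],[-1,[0,0,20],0],[-1,[0,0,26],0],[-1,[0,0,31],0],[-1,[0,0,35],0],[-1,[0,0,38],0],[-1,[0,0,39],0]]'
python3 d.py 0.489 -0.091 0.0813 5.3; python3 - <<'E'
from h import *
b=cam("scene");a=cam("top")
B=cv2.resize(b["color"][190:310,300:450],None,fx=2.6,fy=2.6,interpolation=cv2.INTER_CUBIC)
A=cv2.resize(a["color"][160:280,300:450],None,fx=2.6,fy=2.6,interpolation=cv2.INTER_CUBIC)
cv2.imwrite("pics/p10.png",np.hstack([A,B])[:,:,::-1])
E
```

```text
clock: 24.95
eef_pos: [0.4976, -0.1621, 0.0852]
tcp_rot: [2.119, 2.303, 0.001]
wrist_force: [1.0, -11.7, 15.3]
finger_gap: 0.0089
t 24.95 pos [ 0.4976 -0.1621  0.0852] F [  1.  -11.7  15.3] gap 0.0089 q [-0.54  0.51  1.61 -0.    1.01 -0.62]
tool y yaw 4.76 z [ 0.009 -0.008 -1.   ]
d [71.6 -2.8  3.3]
spin -0.009
```

```bash
python3 -m crank '[[-1,[-3,0,1],0],[-1,[-6,0,2],0],[-1,[-6,0,3],0],[-1,[-6,0,3],0],[-1,[-6,0,0],0],[-0.3,[-6,0,0],0],[-0.3,[-6,0,0],0],[-0.3,[-6,0,0],0]]'
python3 d.py 0.489 -0.091 0.0813 5.3; python3 - <<'E'
from h import *
b=cam("scene");a=cam("top")
B=cv2.resize(b["color"][190:310,300:450],None,fx=2.6,fy=2.6,interpolation=cv2.INTER_CUBIC)
A=cv2.resize(a["color"][160:280,300:450],None,fx=2.6,fy=2.6,interpolation=cv2.INTER_CUBIC)
cv2.imwrite("pics/p11.png",np.hstack([A,B])[:,:,::-1])
E
```

```text
clock: 26.05
eef_pos: [0.4951, -0.1645, 0.0822]
tcp_rot: [-2.126, -2.313, 0.0]
wrist_force: [0.6, 0.4, -0.6]
finger_gap: 0.0299
t 26.05 pos [ 0.4951 -0.1645  0.0822] F [ 0.6  0.4 -0.6] gap 0.0299 q [-0.55  0.51  1.61 -0.    1.02 -0.63]
tool y yaw 4.82 z [-0.001  0.    -1.   ]
d [73.8  0.1  0.9]
spin -0.008
```

```bash
python3 -m crank '[[-0.3,[0,0,-15],0],[-0.3,[0,0,-40],0],[-0.3,[0,0,-90],0],[-0.3,[0,0,-150],0],[-0.3,[0,-50,-180],0],[-0.3,[0,-100,-200],0],[-0.3,[0,-150,-200],0],[-0.3,[0,-150,-200],0]]'
python3 d.py 0.489 -0.091 0.0813 5.3; python3 - <<'E'
from h import *
b=cam("scene");a=cam("top")
B=cv2.resize(b["color"][120:320,200:480],None,fx=2.4,fy=2.4,interpolation=cv2.INTER_CUBIC)
A=cv2.resize(a["color"][130:280,200:480],None,fx=2.4,fy=2.4,interpolation=cv2.INTER_CUBIC)
P=np.vstack([A,B]); P=cv2.resize(P,None,fx=.7,fy=.7,interpolation=cv2.INTER_AREA); print(P.shape)
cv2.imwrite("pics/p12.png",P[:,:,::-1])
E
```

```text
clock: 27.15
eef_pos: [0.3438, -0.177, 0.2828]
tcp_rot: [2.129, 2.309, -0.001]
wrist_force: [0.2, -0.4, 0.5]
finger_gap: 0.0297
t 27.15 pos [ 0.3438 -0.177   0.2828] F [ 0.2 -0.4  0.5] gap 0.0297 q [-0.78  0.06  1.62 -0.    1.46 -0.87]
tool y yaw 4.67 z [ 0.    -0.001 -1.   ]
d [ 74.  151.7 201.5]
spin -0.011
(588, 470, 3)
```

View pics/p12.png

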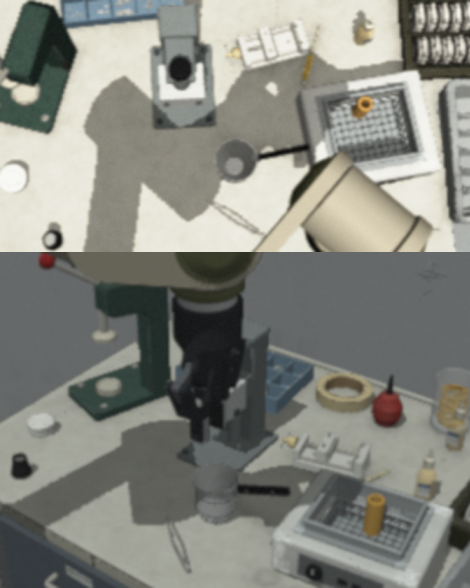

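Picture 12: cup stands free on the bench (top 236,160; scene 217,492), sleeve upright in the well (364,105 / 376,512), rod down, bystanders in place. A numeric check, then hand in.

```bash
python3 - <<'E'
from h import *
a=cam("top");b=cam("scene"); f=lambda x,y:(200+x/1.68,130+y/1.68); g=lambda x,y:(200+x/1.68,120+(y-252)/1.68)
print("cup rim",onplane(a,f(236,160),.07).round(3),"floor",onplane(a,f(234,165),.005).round(3))
P=onplane(a,f(236,160),.07)[0]
for z in(0,.07):print("expect scene",z,proj(b,(P[0],P[1],z)).round(1), "seen rim/foot",g(217,478),g(217,515))
print("knob top",onplane(a,f(180,67),.225).round(3))
S=onplane(a,f(364,104),.08)[0]; d=S-[.527,-.309,.08]; print("sleeve washer xy",R.from_euler("z",-5.3,degrees=True).apply(d).round(3))
print("loupe",onplane(a,f(53,239),.034).round(3),"tin",onplane(a,f(13,178),.021).round(3),"tweezers",onplane(a,[f(213,203),f(262,238)],.005).round(3).tolist(),"bottle",onplane(a,f(364,35),.02).round(3))
manip.sign_off()
E
```

```text
cup rim [[ 0.486 -0.085  0.07 ]] floor [[ 0.488 -0.084  0.005]]
expect scene 0 [[327.6 275.8]] seen rim/foot (329.1666666666667, 254.52380952380952) (329.1666666666667, 276.54761904761904)
expect scene 0.07 [[327.6 254.3]] seen rim/foot (329.1666666666667, 254.52380952380952) (329.1666666666667, 276.54761904761904)
knob top [[ 0.605 -0.003  0.225]]
sleeve washer xy [0.039 0.003 0.   ]
loupe [[0.378 0.225 0.034]] tin [[0.486 0.294 0.021]] tweezers [[0.425, -0.044, 0.005], [0.361, -0.123, 0.005]] bottle [[ 0.705 -0.33   0.02 ]]
the job is handed in; nothing more can be done
```

I finished the sequence and handed the job in at about 27 s; it reports no verdict, so the outcome rests on my own checks.

I pressed the rod fully down and the sleeve dropped into the cup. Then I drew the cup out by its handle, stood it on the bench and let go. The tool can only turn about its own vertical axis, so I gripped the handle again and tipped the cup by letting it pivot between the pads against the washer's collar. It went through about 65° with the mouth over the well, then past 90°. I righted it by pushing its underside against the washer's edge, set it down, let go and backed off.

| Last check | Result |
|---|---|
| Cup | Upright within measuring error (rim and floor centres within 2 mm), released, about 0.145 m from the stand's axis |
| Sleeve | Standing upright in the well, about 39 mm and 3 mm from its centre, middle at about 50 mm (limit 60 mm) |
| Ejector rod | Down: the fingertips were at 225 mm when I pressed it, and the last picture still shows it down |
| Loupe and tin | Within about 3 mm of where they first measured |
| Tweezers and bottle | Read 4–16 mm and about 13 mm off their first readings |

The tweezers and bottle differences come from rough hand-picked pixels. As far as I could tell nothing touched either of them, but these are the least certain of the checks. I judged the 65° tilt from the pictures and the tool position rather than measuring it, and the mouth height then, about 0.14 m against the 0.15 m limit, was worked out from that tilt.

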